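# Change the bench vacuum over from the yellow pump to the blue pump

### The arm

A 7-joint arm with a two-finger parallel gripper is mounted at the origin on the work surface. World frame = base frame: x ahead of the robot, y to its left, z up, the work surface at z = 0. Lengths are in m, angles in rad, forces in N, time in s.
With the tool pointing down it reaches from about 0.425 to 0.875 m from the base axis. Payload 4.7 kg.
Tool frame: the origin (TCP) lies midway between the tips of the shut fingers; the grasp point (between the pads) lies 19 mm behind it; z points along the fingers, y is the line along which they close (so a half turn about z gives the same grasp; the last joint's range is limited). The gripper opens to 87 mm and grips with 3 to 60 N. Pads are 19 mm wide; open, the fingers measure 117 mm over their backs; the gripper's body (75 mm by 190 mm) begins 51 mm behind the grasp point.
Start: joints at [-1.126, 0.321, -0.07, 1.45, 0.023, 1.371, -0.057], TCP at [0.271, 0.591, 0.223] pointing down, gripper open.
Joint ranges: [-2.86, 2.86], [-0.3, 2.09], [-1.38, 1.24], [0.06, 2.45], [-1.56, 4.7], [0.09, 2.05], [-2.69, 2.69]. Speed limits (rad/s): [2.57, 2.57, 3.14, 3.14, 3.14, 3.14, 3.14].

### API

Orientations are given as a rotation vector (axis times angle).
In Python, from bench import ctrl gives the robot as it stands. The module is installed in compiled form; this text tells all that it offers.
- The arm moves only by the tool carry_out, never from a script. Its argument "steps" is a list of rows, each a list of 7 numbers: the turn, a rotation vector about the world's x, y, z in degrees, then the shift along the world's x, y, z in cm, then the opening, from 0 (shut) to 1 (fully open). A call has 1 to 12 rows; each row is the pose to reach, as a shift and turn from the pose commanded when the call began; what a row does not reach only later rows make up. A row lasts 1/10 s, in which the tool goes at most 50 mm and 8.59 degrees, less where a joint would pass 70% of its speed; a pose out of reach is approached as far as the arm can. A call with a gripper value outside its range is refused whole. The fingers move at their own pace and stop on an object; "squeeze" is the grip in N (left out, the last holds). Time passes only in rows, so rows that repeat a pose let the fingers close. It gives the time, the measured TCP pose, the force, the opening and the grip force at its end, in the units of the state.
- ctrl.get_state(): the state, without advancing time (a new reading comes with each control period).
- ctrl.get_image(name): name is "scene" or "top" or "wrist"; returns a dict with "pixels" (384x512x3 uint8, red, green, blue), "camera_matrix" (3x3 intrinsics, pixels), "cam_to_world" (4x4, takes a point from camera to world coordinates); the wrist camera has in their place "T_tool_cam" (4x4, takes a point from camera to tool coordinates, whose origin is the TCP and whose axes are the flange's). Camera axes: x right, y down, z forward; pixel columns grow to the right and rows downward; lengths in m; the calibration is good to about 2 mm. The wrist camera is an equidistant fisheye: a pixel r from the principal point sees the ray r / f radians off the axis. A picture is of the moment at which its call begins: read the wrist's pose just before it. There is no depth.
- ctrl.close_job(): hands the job in; it is judged then, once.
The state is a dict: "time": time; "joint_positions": joint angles; "qd": joint speeds; "joint_torque": joint torques, N m; "position": TCP position; "tool_rot": TCP orientation; "ft_force": force on the tool from outside, world axes, zero at the start; "torque": the same for the moment, N m; "grip_width": opening from 0.0 (shut) to 1.0 (fully open); "grip_force": force on a finger pad.
Only numpy, scipy, OpenCV 4.12 (cv2) and the standard library are available. Lean on these libraries where they do the work, as an engineer would, in place of code of your own. Each camera call takes 0.05 s, during which the arm holds its last target. There are 200 camera calls.

### The job

Change the bench vacuum over from the yellow pump to the blue one: throw the lever of the yellow-handled isolator fully over to off (towards its red plate), and only when it is off throw the blue-handled one fully over to on (towards its green plate). Leave the black-handled isolator, which serves the fume cupboard, on, and do not knock over or push about the bottles and vessels on the bench.

Things in the scene. Friction and masses are not known exactly. Their poses are not given: they have to be found in the camera images.
- yellow_switch: yellow isolator: grey switch box bolted to the bench, base plate 180 x 100 mm, box 150 x 86 mm and 54 mm high, two hinge cheeks up to 75 mm. Origin: centre of its underside, on the bench; z up. Its x axis runs along the box from the red end plate (off, -x) to the green end plate (on, +x); the lever swings in the x-z plane of this frame.
- yellow_lever (a joint): lever of the yellow isolator, rad: 0 = fully off (leaning 0.55 rad from upright over the red plate), 1.1 = fully on (leaning 0.55 rad over the green plate); upright at 0.55. Over-centre: let go, its weight takes it to the nearer end. Starts on. About 2 to 3 N at the grip moves it.
- yellow_grip (a point): middle of the yellow plastic grip of the lever, 95 mm from the hinge axis. The grip is round, 26 to 30 mm across, from 60 to 125 mm from the axis; below it is a flat steel arm 12 x 22 mm. With the lever at either end this point is 143 mm above the bench and the lever's top about 175 mm; upright the top is 187 mm.
- yellow_pivot (a point): middle of the hinge axis of the yellow lever, 62 mm above the bench, over the centre of the box; the axis runs along the box's y axis.
- blue_switch: blue isolator: grey switch box bolted to the bench, base plate 180 x 100 mm, box 150 x 86 mm and 54 mm high, two hinge cheeks up to 75 mm. Origin: centre of its underside, on the bench; z up. Its x axis runs along the box from the red end plate (off, -x) to the green end plate (on, +x); the lever swings in the x-z plane of this frame.
- blue_lever (a joint): lever of the blue isolator, rad: 0 = fully off (leaning 0.55 rad from upright over the red plate), 1.1 = fully on (leaning 0.55 rad over the green plate); upright at 0.55. Over-centre: let go, its weight takes it to the nearer end. Starts off. About 2 to 3 N at the grip moves it.
- blue_grip (a point): middle of the blue plastic grip of the lever, 95 mm from the hinge axis. The grip is round, 26 to 30 mm across, from 60 to 125 mm from the axis; below it is a flat steel arm 12 x 22 mm. With the lever at either end this point is 143 mm above the bench and the lever's top about 175 mm; upright the top is 187 mm.
- blue_pivot (a point): middle of the hinge axis of the blue lever, 62 mm above the bench, over the centre of the box; the axis runs along the box's y axis.
- black_switch: black isolator: grey switch box bolted to the bench, base plate 180 x 100 mm, box 150 x 86 mm and 54 mm high, two hinge cheeks up to 75 mm. Origin: centre of its underside, on the bench; z up. Its x axis runs along the box from the red end plate (off, -x) to the green end plate (on, +x); the lever swings in the x-z plane of this frame.
- black_lever (a joint): lever of the black isolator, rad: 0 = fully off (leaning 0.55 rad from upright over the red plate), 1.1 = fully on (leaning 0.55 rad over the green plate); upright at 0.55. Over-centre: let go, its weight takes it to the nearer end. Starts on. About 2 to 3 N at the grip moves it.
- black_grip (a point): middle of the black plastic grip of the lever, 95 mm from the hinge axis. The grip is round, 26 to 30 mm across, from 60 to 125 mm from the axis; below it is a flat steel arm 12 x 22 mm. With the lever at either end this point is 143 mm above the bench and the lever's top about 175 mm; upright the top is 187 mm.
- black_pivot (a point): middle of the hinge axis of the black lever, 62 mm above the bench, over the centre of the box; the axis runs along the box's y axis.
- amber_a: amber glass bottle, 72 mm diameter, 150 mm high, black cap; loose bystander standing on the bench, to be left alone. Origin: centre of its underside.
- amber_b: amber glass bottle, 72 mm diameter, 150 mm high, black cap; loose bystander standing on the bench, to be left alone. Origin: centre of its underside.
- jar: white jar with red cap, 64 mm diameter, 95 mm high; loose bystander standing on the bench, to be left alone. Origin: centre of its underside.
- beaker: glass beaker, 68 mm diameter, 85 mm high; loose bystander standing on the bench, to be left alone. Origin: centre of its underside.

How it is judged:
On the way, in this order (a step that is already met when the one before it is completed fails the run):
1. the yellow lever is fully off (within 0.1 rad of its end) (value of joint yellow_lever below 0.1 rad), for 0.2 s.
2. then the blue lever is fully on (within 0.1 rad of its end) (value of joint blue_lever above 1 rad), for 0.2 s.
At the end, for the whole second after the job is handed in: The yellow lever rests fully off, the blue and the black levers fully on, each within 0.1 rad of its end (value of joint yellow_lever below 0.1 rad and value of joint each of blue_lever, black_lever above 1 rad); the robot touches nothing.
It fails at once if the yellow and the blue lever are both on the green side of upright at once (value of joint each of yellow_lever, blue_lever above 0.55 rad).
It fails at once if the black lever is thrown off (past upright) (value of joint black_lever below 0.55 rad).
It fails at once if a bottle or vessel on the bench is pushed more than 40 mm or tipped over (distance of any of amber_a, amber_b, jar, beaker from where it was at the start of the episode above 0.04 m or angle between any of amber_a, amber_b, jar, beaker's own z axis and vertical above 0.6 rad).
It also fails if it takes over 48 s, if anything falls off the work surface, if the arm or the gripper's body presses on something with over 40 N, if the wrist force passes 120 N, or if a joint passes its speed limit or range.

## Working session

There is one attempt and no reset: what is moved stays moved. The work goes in short steps, Python scripts to look and compute and a tool call to move; the robot and the scene stay as the last step left them, time stands still between calls to the robot, and variables do not carry over. Pictures are saved under pics/ and viewed, at most 10 in all, crops included, and the job is handed in when it is done.

Besides the shell and the picture viewer there is one more tool, called after "Request:" as name(argument=value, ...), one argument or row to a line, values as JSON. carry_out: Moves the arm, as the interface text tells. Its arguments: {"type":"object","properties":{"steps":{"type":"array","items":{"type":"array","items":{"type":"number"}}},"squeeze":{"type":"number"}},"required":["steps"]}

```bash
mkdir -p pics; python3 - <<'E'
from bench import ctrl
import cv2,numpy as np
s=ctrl.get_state();print(s['time'],s['position'],s['tool_rot'])
for n in("scene","top"):
    i=ctrl.get_image(n);cv2.imwrite(f"pics/{n}.png",i["pixels"][...,::-1]);print(n,i["camera_matrix"],i["cam_to_world"])
E
```

```text
0.0 [0.27124671 0.59008737 0.22145894] [-6.71329323e-01 -3.06872111e+00  2.98151745e-03]
scene [[391.99693428   0.         253.82641559]
 [  0.         391.99693428 190.22991166]
 [  0.           0.           1.        ]] [[ 0.70381592  0.46724693 -0.53509201  1.08834236]
 [ 0.71019957 -0.47989693  0.51508786 -0.53515796]
 [-0.01611579 -0.74254915 -0.66959767  0.79590697]
 [ 0.          0.          0.          1.        ]]
top [[399.31433489   0.         256.52906597]
 [  0.         399.31433489 190.62752609]
 [  0.           0.           1.        ]] [[-0.01060043 -0.98384889  0.17868686  0.36066153]
 [-0.99971498  0.01425024  0.01915461 -0.03836911]
 [-0.02139158 -0.17843288 -0.98371953  1.06836465]
 [ 0.          0.          0.          1.        ]]
```

View pics/scene.png

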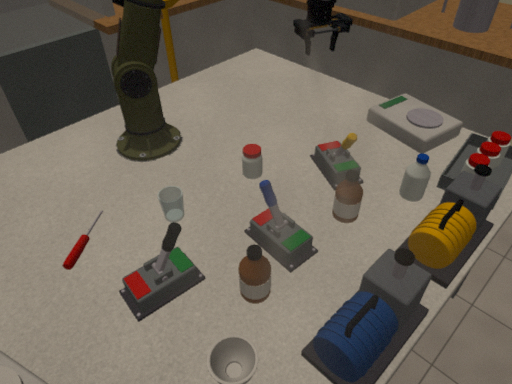

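View pics/top.png

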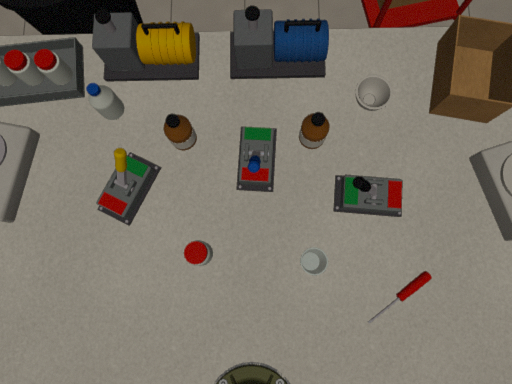

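The scene view shows yellow grip (348,142), blue (268,193) and black (172,238). The top view shows the yellow switch at (128,188), its bottle at (180,132), and the blue switch at (257,158), with an amber bottle to its right at (314,130). The jar is at (197,252).

```bash
cat > h.py <<'E'
from bench import ctrl
import cv2,numpy as np
HSV={'yellow':((20,120,80),(32,255,255)),'blue':((108,110,40),(128,255,255)),'red':((0,170,80),(6,255,255)),'green':((55,120,50),(80,255,255))}
def blob(im,col,box):
    x0,y0,x1,y1=box
    h=cv2.cvtColor(im["pixels"],cv2.COLOR_RGB2HSV)[y0:y1,x0:x1]
    m=cv2.inRange(h,*HSV[col])
    n,l,st,c=cv2.connectedComponentsWithStats(m)
    if n<2: return None
    k=1+st[1:,4].argmax(); return c[k]+[x0,y0],st[k,4]
def ray(im,p):
    T=im["cam_to_world"];d=T[:3,:3]@np.linalg.inv(im["camera_matrix"])@[p[0],p[1],1]
    return T[:3,3],d/np.linalg.norm(d)
def plane(im,p,z):
    o,d=ray(im,p);return o+d*(z-o[2])/d[2]
def tri(r1,r2):
    A=[];b=[]
    for o,d in(r1,r2):
        P=np.eye(3)-np.outer(d,d);A.append(P);b.append(P@o)
    x=np.linalg.lstsq(np.vstack(A),np.hstack(b),rcond=None)[0]
    return x,np.linalg.norm(A[0]@x-b[0])*2
E
python3 - <<'E'
from h import *
np.set_printoptions(precision=4,suppress=True)
t=ctrl.get_image("top");s=ctrl.get_image("scene")
B={'yellow':((90,140,162,226),(305,125,362,195)),'blue':((232,122,280,194),(240,175,320,270))}
for n,(bt,bs) in B.items():
    a=blob(t,n,bt);b=blob(s,n,bs);print(n,a,b,*tri(ray(t,a[0]),ray(s,b[0])))
    q={}
    for c in('red','green'):
        a=blob(t,c,bt);b=blob(s,c,bs);q[c]=plane(t,a[0],.055);print(c,a[1],b[1],q[c],*tri(ray(t,a[0]),ray(s,b[0])))
    d=q['green']-q['red'];print('mid',(q['red']+q['green'])/2,'yaw',np.degrees(np.arctan2(d[1],d[0])))
for n,p,z in(('jar',(197,252),.095),('ambA',(173,122),.15),('ambB',(318,119),.15),('beaker',(312,260),.08),('wash bottle',(94,88),.15)):print(n,plane(t,p,z))
E
```

```text
yellow (array([119.8669, 159.3427]), np.int32(248)) (array([348.9825, 139.6228]), np.int32(114)) [0.61   0.3077 0.1455] 0.0016757612245323012
red 335 36 [0.5175 0.355  0.055 ] [0.5103 0.3451 0.0575] 0.020781215786378916Traceback (most recent call last):
  File "<stdin>", line 9, in <module>
TypeError: 'NoneType' object is not subscriptable
```

```bash
python3 - <<'E'
from h import *
np.set_printoptions(precision=4,suppress=True)
HSV['green']=((50,100,30),(85,255,255));HSV['red']=((0,150,60),(8,255,255))
t=ctrl.get_image("top");s=ctrl.get_image("scene")
B={'yellow':((90,140,162,226),(305,125,362,195)),'blue':((232,122,280,194),(240,175,320,270))}
for n,(bt,bs) in B.items():
    a=blob(t,n,bt);b=blob(s,n,bs);print(n,a,b,*tri(ray(t,a[0]),ray(s,b[0])))
    q={}
    for c in('red','green'):
        a=blob(t,c,bt);b=blob(s,c,bs);q[c]=plane(t,a[0],.055);print(c,a,b,q[c])
        if b:print(*tri(ray(t,a[0]),ray(s,b[0])))
    d=q['green']-q['red'];print('mid',(q['red']+q['green'])/2,'yaw',np.degrees(np.arctan2(d[1],d[0])))
for n,p,z in(('jar',(197,252),.095),('ambA',(173,122),.15),('ambB',(318,119),.15),('beaker',(312,260),.08),('wash bottle',(94,88),.15)):print(n,plane(t,p,z))
for p in [(132,154),(160,167),(130,223),(97,209),(243,128),(278,129),(272,191),(237,188)]:print(plane(t,p,.005))
E
python3 -c "
import cv2
a=cv2.imread('pics/top.png')[110:240,80:290];b=cv2.imread('pics/scene.png')[120:275,230:380]
cv2.imwrite('pics/c.png',cv2.resize(a,None,fx=3.8,fy=3.8,interpolation=cv2.INTER_CUBIC))"
```

```text
yellow (array([119.896, 159.3  ]), np.int32(250)) (array([348.7197, 140.25  ]), np.int32(132)) [0.6101 0.3078 0.1436] 0.0003553158157771906
red (array([112.3371, 203.02  ]), np.int32(350)) (array([324.1379, 146.1724]), np.int32(58)) [0.5176 0.3546 0.055 ]
[0.5121 0.3471 0.0572] 0.015496579769088104
green (array([135.4982, 166.4428]), np.int32(271)) (array([344.1481, 164.6667]), np.int32(27)) [0.6139 0.2985 0.055 ]
[0.6135 0.2978 0.0612] 0.003246631070173897
mid [0.5657 0.3266 0.055 ] yaw -30.190455818055156
blue (array([253.8091, 162.5545]), np.int32(110)) (array([263.1724, 182.7931]), np.int32(29)) [ 0.5878 -0.0175  0.1716] 0.005579682661510277
red (array([254.8602, 174.4552]), np.int32(279)) (array([262.6467, 217.1437]), np.int32(167)) [ 0.5875 -0.0148  0.055 ]
[ 0.5864 -0.0173  0.0507] 0.006646002158655648
green (array([257.2369, 133.4431]), np.int32(325)) (array([296.8589, 239.125 ]), np.int32(248)) [ 0.6986 -0.0221  0.055 ]
[ 0.7    -0.0204  0.0555] 0.004476586849255014
mid [ 0.6431 -0.0184  0.055 ] yaw -3.806385068533383
jar [0.3887 0.1262 0.095 ]
ambA [0.6995 0.1803 0.15  ]
ambB [ 0.7006 -0.1704  0.15  ]
beaker [ 0.3668 -0.1522  0.08  ]
wash bottle [0.7915 0.3791 0.15  ]
[0.662  0.3265 0.005 ]
[0.6237 0.2472 0.005 ]
[0.4704 0.3232 0.005 ]
[0.5095 0.4149 0.005 ]
[0.7318 0.0182 0.005 ]
[ 0.7272 -0.0792  0.005 ]
[ 0.5522 -0.0595  0.005 ]
[0.5618 0.0353 0.005 ]
```

View pics/c.png

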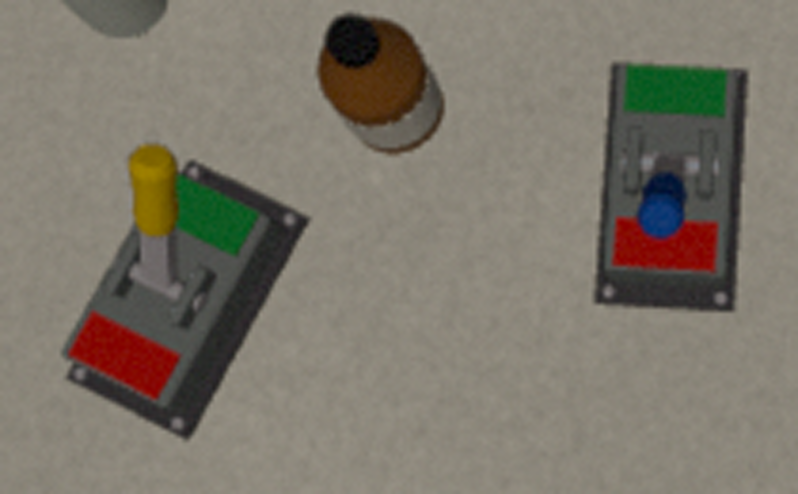

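The crop shows yellow leaning to green and blue leaning to red. Both switch bodies are clear. The yellow pivot is at about (.566,.328) with yaw −29°, and the blue pivot at about (.643,-.020) with yaw −5°. I'll move over beyond the green side of yellow with the fingers shut.

Request:
carry_out(
  steps=[
    [0,0,-4,10,-8,4,0],
    [0,0,-4,10,-8,4,0],
    [0,0,-4,10,-8,4,0],
    [0,0,-4,39.6,-31.8,4,0],
    [0,0,-4,39.6,-31.8,4,0],
    [0,0,-4,39.6,-31.8,4,0],
    [0,0,-4,39.6,-31.8,4,0],
    [0,0,-4,39.6,-31.8,4,0],
    [0,0,-4,39.6,-31.8,4,0],
    [0,0,-4,39.6,-31.8,4,0],
    [0,0,-4,39.6,-31.8,4,0],
    [0,0,-4,39.6,-31.8,4,0],
  ],
)

```text
time: 1.5
position: [0.6714, 0.2657, 0.2615]
tool_rot: [0.791, 3.038, -0.006]
ft_force: [-0.3, -0.4, -0.2]
grip_width: 0.028
grip_force: 0.0
```

Request:
carry_out(
  steps=[
    [0,0,0,0,0,-4,0],
    [0,0,0,0,0,-8,0],
    [0,0,0,0,0,-12,0],
    [0,0,0,0,0,-12.6,0],
    [0,0,0,0,0,-12.6,0],
    [0,0,0,-1.7,1.0,-12.6,0],
    [0,0,0,-3.5,1.9,-12.6,0],
    [0,0,0,-4.4,2.4,-12.6,0],
    [0,0,0,-5.2,2.9,-12.6,0],
    [0,0,0,-6.1,3.4,-12.6,0],
    [0,0,0,-7.0,3.9,-12.6,0],
    [0,0,0,-7.0,3.9,-12.6,0],
  ],
)

```text
time: 2.7
position: [0.5948, 0.3136, 0.136]
tool_rot: [-0.773, -3.042, 0.0]
ft_force: [0.3, -0.3, -1.0]
grip_width: 0.006
grip_force: 0.0
```

Request:
carry_out(
  steps=[
    [0,0,0,-0.9,0.5,0,0],
    [0,0,0,-1.8,1.0,0,0],
    [0,0,0,-2.6,1.5,0,0],
    [0,0,0,-3.5,2.0,0,0],
    [0,0,0,-4.4,2.4,0,0],
    [0,0,0,-4.4,2.4,0,0],
    [0,0,0,-4.4,2.4,0,0],
  ],
)

```text
time: 3.4
position: [0.5533, 0.3358, 0.1367]
tool_rot: [0.777, 3.044, 0.0]
ft_force: [0.5, 0.1, -0.0]
grip_width: 0.005
grip_force: 0.0
```

```bash
python3 - <<'E'
from h import *
s=ctrl.get_image("scene");t=ctrl.get_image("top")
p=np.hstack([cv2.resize(s["pixels"][80:280,230:400],None,fx=2.2,fy=2.2),cv2.resize(t["pixels"][60:260,80:250],None,fx=2.2,fy=2.2)])
cv2.imwrite("pics/y2.png",p[...,::-1])
E
```

```text
(no output)
```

View pics/y2.png

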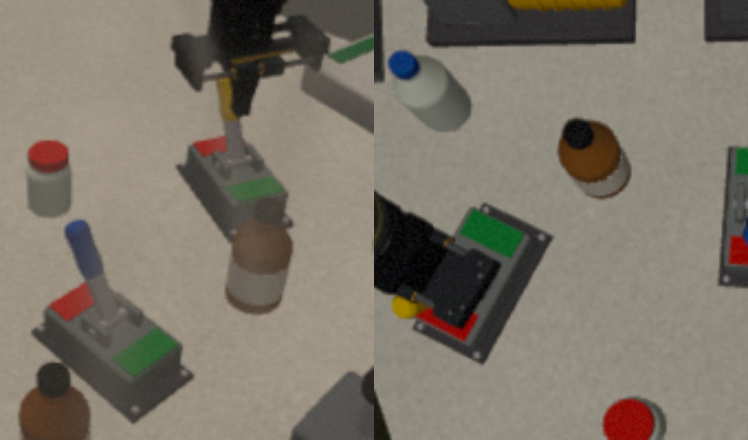

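The yellow grip now leans over the red plate, pushed by the shut fingers, and the bottles have not moved. Next I'll back off, rise and move to the red side of blue.

Request:
carry_out(
  steps=[
    [0,0,0,0.9,-0.5,3,0],
    [0,0,0,0.9,-0.5,8,0],
    [0,0,0,0.9,-0.5,12.4,0],
    [0,0,24,-3.0,-34.5,12.4,0],
    [0,0,24,-3.0,-34.5,12.4,0],
    [0,0,24,-3.0,-34.5,12.4,0],
    [0,0,24,-3.0,-34.5,12.4,0],
    [0,0,24,-3.0,-34.5,12.4,0],
    [0,0,24,-3.0,-34.5,12.4,0],
    [0,0,24,-3.0,-34.5,12.4,0],
    [0,0,24,-3.0,-34.5,12.4,0],
    [0,0,24,-3.0,-34.5,12.4,0],
  ],
)

```text
time: 4.7
position: [0.5236, -0.011, 0.2609]
tool_rot: [0.134, 3.138, 0.001]
ft_force: [0.8, 2.1, 0.2]
grip_width: 0.007
grip_force: 0.0
```

```bash
python3 - <<'E'
from h import *
np.set_printoptions(precision=4,suppress=True)
t=ctrl.get_image("top");s=ctrl.get_image("scene")
a=blob(t,'yellow',(90,140,162,226));b=blob(s,'yellow',(305,110,362,195))
x,e=tri(ray(t,a[0]),ray(s,b[0]));d=x[:2]-[.566,.328];u=np.array([.8746,-.4848])
print(a,b,x,e,'along',d@u,'lever',.55+np.arctan2(d@u,x[2]-.062))
print(ctrl.get_state()['position'])
HSV['blue']=((105,90,25),(130,255,255))
b=blob(s,'blue',(240,165,320,270));print(b)
cv2.imwrite("pics/b1.png",np.hstack([cv2.resize(s["pixels"][80:280,230:400],None,fx=2.2,fy=2.2),cv2.resize(t["pixels"][60:260,90:260],None,fx=2.2,fy=2.2)])[...,::-1])
E
```

```text
(array([100.1012, 195.413 ]), np.int32(247)) (array([333.8415, 123.061 ]), np.int32(164)) [0.5235 0.3519 0.1427] 0.002582588099871829 along -0.04873165371970755 lever 0.00659496084916944
[ 0.5237 -0.0083  0.2606]
(array([263.9048, 182.881 ]), np.int32(42))
```

View pics/b1.png

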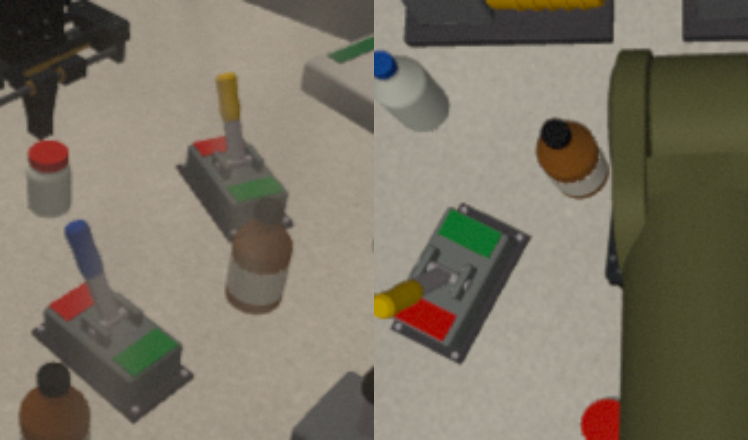

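Yellow reads 0.007 rad, so it is off, and blue is untouched with the tool on its red side. Now I'll lower and push blue.

Request:
carry_out(
  steps=[
    [0,0,0,0,0,-4,0],
    [0,0,0,0,0,-8,0],
    [0,0,0,0,0,-12,0],
    [0,0,0,0,0,-12.5,0],
    [0,0,0,0,0,-12.5,0],
    [0,0,0,2,-0.2,-12.5,0],
    [0,0,0,4,-0.3,-12.5,0],
    [0,0,0,5,-0.4,-12.5,0],
    [0,0,0,6,-0.5,-12.5,0],
    [0,0,0,7,-0.6,-12.5,0],
    [0,0,0,8,-0.7,-12.5,0],
    [0,0,0,8,-0.7,-12.5,0],
  ],
)

```text
time: 6.0
position: [0.6051, -0.0164, 0.1357]
tool_rot: [0.128, 3.137, -0.0]
ft_force: [0.2, -0.4, -0.3]
grip_width: 0.008
grip_force: 0.0
```

Request:
carry_out(
  steps=[
    [0,0,0,1,-0.1,0,0],
    [0,0,0,2,-0.2,0,0],
    [0,0,0,3,-0.3,0,0],
    [0,0,0,4,-0.3,0,0],
    [0,0,0,5,-0.4,0,0],
    [0,0,0,5.7,-0.5,0,0],
    [0,0,0,5.7,-0.5,0,0],
    [0,0,0,5.7,-0.5,0,0],
  ],
)

```text
time: 6.8
position: [0.6604, -0.0216, 0.1354]
tool_rot: [-0.129, -3.139, 0.0]
ft_force: [0.2, 0.3, 0.2]
grip_width: 0.006
grip_force: 0.0
```

Request:
carry_out(
  steps=[
    [0,0,0,-1,0.1,3,0],
    [0,0,0,-1,0.1,8,0],
    [0,0,0,-1,0.1,12.5,0],
    [0,0,0,-10,8,12.5,0],
    [0,0,0,-10,18,12.5,0],
    [0,0,0,-10,18,12.5,0],
    [0,0,0,-10,18,12.5,0],
    [0,0,0,-10,18,12.5,0],
    [0,0,0,-10,18,12.5,0],
    [0,0,0,-10,18,12.5,0],
  ],
)

```text
time: 7.8
position: [0.5609, 0.1568, 0.2607]
tool_rot: [0.131, 3.138, -0.001]
ft_force: [0.4, 0.2, 0.2]
grip_width: 0.005
grip_force: 0.0
```

```bash
python3 - <<'E'
from h import *
s=ctrl.get_image("scene");t=ctrl.get_image("top")
HSV['blue']=((105,90,25),(130,255,255))
a=blob(t,'blue',(232,110,285,194));b=blob(s,'blue',(240,165,330,270));print(a,b)
if a and b:
    x,e=tri(ray(t,a[0]),ray(s,b[0]));print(x,e)
st=ctrl.get_state();print(st['time'],st['position'],st['ft_force'])
cv2.imwrite("pics/b2.png",np.hstack([cv2.resize(s["pixels"][80:330,110:400],None,fx=1.35,fy=1.35),cv2.resize(t["pixels"][60:310,80:365],None,fx=1.35,fy=1.35)[:337]])[...,::-1])
E
```

```text
(array([256.55691057, 124.32520325]), np.int32(246)) (array([300.2875, 209.35  ]), np.int32(80))
[ 0.69434083 -0.01707848  0.15118243] 0.013847535639679498
7.9 [0.56120041 0.15609979 0.26067237] [ 0.14649146 -0.38775423  0.5307547 ]Traceback (most recent call last):
  File "<stdin>", line 8, in <module>
    return _nx.concatenate(arrs, 1, dtype=dtype, casting=casting)
           ~~~~~~~~~~~~~~~^^^^^^^^^^^^^^^^^^^^^^^^^^^^^^^^^^^^^^^
ValueError: all the input array dimensions except for the concatenation axis must match exactly, but along dimension 0, the array at index 0 has size 338 and the array at index 1 has size 337
```

Blue triangulates to about .051 m past its pivot on the green side, which is fully on. I'll take one last look.

```bash
python3 - <<'E'
from h import *
s=ctrl.get_image("scene");t=ctrl.get_image("top")
cv2.imwrite("pics/b3.png",np.hstack([s["pixels"][80:330,110:400],t["pixels"][60:310,80:420]])[...,::-1])
a=blob(t,'yellow',(80,140,162,226));b=blob(s,'yellow',(305,110,362,195));print(tri(ray(t,a[0]),ray(s,b[0])))
E
```

```text
(array([0.58075444, 0.22004554, 0.21904766]), np.float64(0.05100344792171317))
```

View pics/b3.png

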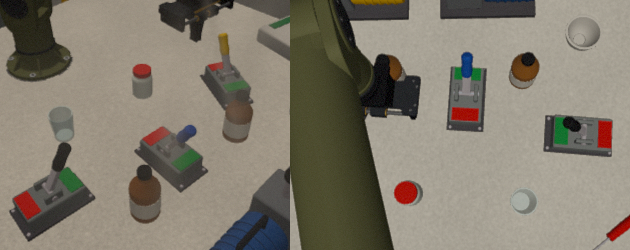

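The picture shows blue on (leaning over green at about (467,65)), yellow still off, black on and the vessels in place. The arm is clear of everything.

```bash
python3 -c "
from bench import ctrl
print(ctrl.close_job())"
```

```text
the job is handed in; nothing more can be done
None
```

The vacuum is changed over and the job is handed in: yellow was thrown off first, then blue on; black was left on, the vessels did not move in the pictures, and no verdict was returned.

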